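# Load the plate incubator and hold its unstayed lid at the balance point

### The job

Load the red blood plate: set it down, without dropping it, flat and fully home in the free pocket of the small bench incubator, agar side up just as it lies now, and let go of it. The lid's stay has come unclipped, so then take the blue handle and bring the leaning lid up to its over-centre balance point, standing upright, and keep holding it still by the handle there, never letting it fall shut or back: your program finishes while holding it, so that I can clip the stay on again. Leave the yellow plate in its pocket and do not disturb the bottle and the burner.

Things in the scene. Friction and masses are not known exactly. Their poses are not given: they have to be found in the camera images.
- red_plate: loose 60 mm Petri dish with dark red blood agar, 25 g, lying upside down as plates are kept: clear lid underneath (60 mm diameter, 12 mm high), the red agar base on top (55 mm diameter, 3 mm more, 15 mm in all). Origin: centre of its underside; z up while the agar side is up. Round: its yaw does not matter. Grip it across the 60 mm lid rim
- incubator: bench-top plate incubator, fixed to the bench, 240 x 160 mm housing, white with a flat aluminium top (230 x 150 mm, z = 85 mm) that has two round pockets side by side along x, 100 mm apart. Origin: centre of its underside. Its front panel faces its own -y; the lid is hinged along its own x axis on its +y side. Its lower ball stud and the unclipped black gas stay hang on its +x end
- free_pocket (a point): centre of the floor of the empty pocket, in the incubator's top: 68 mm diameter, 4 mm deep (a plate stands 11 mm proud of the top); 50 mm to -x and 10 mm to -y of the incubator's middle
- full_pocket (a point): centre of the floor of the other pocket, the same size, which holds the yellow plate; 50 mm to +x and 10 mm to -y of the incubator's middle
- yellow_plate: loose 60 mm Petri dish with yellow agar, same shape as the red one, already in its pocket: leave it. Origin: centre of its underside
- lid_hinge (a point): middle of the lid's hinge line, which runs along the incubator's x axis 75 mm to +y of its middle, 98.9 mm above the bench; axes as the incubator's. The lid: clear pane in a 14 mm deep grey skirt, 230 x 150 mm, about 0.25 kg with its handle, centre of mass on the plane through hinge line and handle bar
- lid (a joint): angle of the lid (rad): 0 shut flat over the pockets, growing as its free edge rises and swings over to the incubator's +y side; 1.571 is standing upright, which is its balance point; 2.2 is its back stop, where it starts, leaning back 36 degrees past upright. Hinge free, without catch or spring: below 1.571 the lid falls shut, above it falls back.
- lid_handle: blue bow handle at the middle of the lid's free edge: round bar 12 mm diameter, 120 mm long, parallel to the hinge and 185 mm from the hinge line, on two 10 mm posts 104 mm apart that leave 29 mm of open space between the bar and the lid. Origin: middle of the bar; x along the bar, +y towards the hinge
- bottle: loose amber bottle with a blue cap, 52 mm diameter, 110 mm high. Origin: centre of its underside
- burner: loose unlit laboratory burner, 76 mm round foot, 130 mm high. Origin: centre of its underside
There are look-alikes about, which are no part of the job. Of the things that look like the yellow_plate, the largest one is meant.

How it is judged:
On the way, in this order (a step that is already met when the one before it is completed fails the run):
1. the red plate lies agar side up, flat on the floor of the free pocket, and is let go (horizontal distance between red_plate and free_pocket below 0.005 m and z of red_plate in the frame of free_pocket below 0.002 m and angle between red_plate's own z axis and vertical below 0.06 rad and linear speed of red_plate below 0.03 m/s and contact force between the fingers and red_plate below 0.05 N), for 0.2 s.
2. the lid is held still by its handle within 0.09 rad (5 degrees) of its balance point (value of joint lid between 1.481 and 1.661 rad and velocity of joint lid between -0.08 and 0.08 rad/s and contact force between the fingers and lid_handle above 0.5 N), for 0.5 s.
At the end, for the whole second after the job is handed in: Fingers hold the lid handle, lid still within 0.09 rad (5 degrees) of upright balance; red plate released, agar side up, on the floor of the free pocket (within 2 mm in height, 5 mm off centre, 0.06 rad of level); yellow plate still so in its own pocket (all of step 1 and all of step 2 and horizontal distance between yellow_plate and full_pocket below 0.005 m and z of yellow_plate in the frame of full_pocket below 0.002 m and angle between yellow_plate's own z axis and vertical below 0.06 rad); the arm keeps its last pose, push and grip.
It fails at once if the red plate is dropped (faster than 0.5 m/s out of the fingers) or turned over (tilted 0.9 rad) ((contact force between the fingers and red_plate below 0.01 N and linear speed of red_plate above 0.5 m/s) or angle between red_plate's own z axis and vertical above 0.9 rad).
It fails at once if the lid falls or is slammed (faster than 2.5 rad/s), or comes down over the plates (below 1.0 rad) (velocity of joint lid above 2.5 rad/s or velocity of joint lid below -2.5 rad/s or value of joint lid below 1 rad).
It fails at once if the yellow plate is lifted out of its pocket (z of yellow_plate in the frame of full_pocket above 0.006 m).
It fails at once if the bottle or the burner is pushed or knocked (moved 20 mm) (distance of any of bottle, burner from where it was at the start of the episode above 0.02 m).
It also fails if it takes over 70 s, if anything falls off the work surface, if the arm or the gripper's body presses on something with over 40 N, if the wrist force passes 120 N, or if a joint passes its speed limit or range.

### The arm

A 6-joint arm with a two-finger parallel gripper is mounted at the origin on the work surface. World frame = base frame: x ahead of the robot, y to its left, z up, the work surface at z = 0. Lengths are in m, angles in rad, forces in N, time in s.
With the tool pointing down it reaches from about 0.3 to 0.875 m from the base axis. Payload 4.2 kg.
Tool frame: the origin (TCP) lies midway between the tips of the shut fingers; the grasp point (between the pads) lies 19 mm behind it; z points along the fingers, y is the line along which they close (so a half turn about z gives the same grasp; the last joint's range is limited). The gripper opens to 85 mm and grips with 20 to 120 N. Pads are 22 mm wide; open, the fingers measure 114 mm over their backs; the gripper's body (76 mm by 85 mm) begins 54 mm behind the grasp point. The pads swing forward as they close: fully open they stand 13 mm farther back than shut.
Start: joints at [-1.245, 0.32, 1.565, -0, 1.257, -0.02], TCP at [0.195, -0.541, 0.231] pointing down, gripper open.
Joint ranges: [-3.11, 3.11], [-0.84, 2.01], [0.21, 2.61], [-1.34, 4.49], [0.05, 2.63], [-2.56, 2.56]. Speed limits (rad/s): [2.57, 2.57, 3.14, 3.14, 3.14, 3.14].

### API

Orientations are given as a unit quaternion [w, x, y, z].
In Python, from bench import bot, grab_frame, hand_in gives the robot as it stands.
- The arm moves only by the tool apply_moves, never from a script. Its argument "targets" is a list that holds one entry, the list of rows, each a list of 7 numbers: the turn, a rotation vector about the tool's x, y, z in degrees, then the shift along the tool's x, y, z in cm, then the opening, from 0 (shut) to 1 (fully open). A call has 1 to 20 rows; each row shifts and turns the commanded pose from where the row before left it, along the tool's axes as they then stand; what a row does not reach is not made up. A row lasts 1/10 s, in which the tool goes at most 50 mm and 8.59 degrees, less where a joint would pass 70% of its speed; a pose out of reach is approached as far as the arm can. A call is refused whole if a number of a shift passes 5 or a number of a turn 8.59, either way. A call with a gripper value outside its range is refused whole. The fingers move at their own pace and stop on an object; the grip force is fixed at half the most. Time passes only in rows, so rows that do not move let the fingers close. It gives the time, the measured TCP pose, the force, the opening and the grip force at its end, in the units of the state.
- bot.read_state(): the state, without advancing time (a new reading comes with each control period).
- grab_frame(name): name is "scene" or "top"; returns a dict with "img" (480x640x3 uint8, blue, green, red), "z_map" (480x640 float32, m along the optical axis (not along the pixel's ray), 0 where there is no reading), "fx", "fy", "cx", "cy" (pixels), "pose" (4x4, takes a point from camera to world coordinates). Camera axes: x right, y down, z forward; pixel columns grow to the right and rows downward; lengths in m; the calibration is good to about 2 mm. A picture is of the moment at which its call begins.
- hand_in(): hands the job in; it is judged then, once.
The state is a dict: "time_s": time; "joint_pos": joint angles; "dq": joint speeds; "joint_efforts": joint torques, N m; "ee_pos": TCP position; "orientation": TCP orientation; "force": force on the tool from outside, world axes, zero at the start; "wrist_torque": the same for the moment, N m; "opening": finger opening in m; "gripper_force": force on a finger pad.
Only numpy, scipy, OpenCV 4.12 (cv2) and the standard library are available. Lean on these libraries where they do the work, as an engineer would, in place of code of your own. Each camera call takes 0.05 s, during which the arm holds its last target. There are 200 camera calls.

## Working session

There is one attempt and no reset: what is moved stays moved. The work goes in short steps, Python scripts to look and compute and a tool call to move; the robot and the scene stay as the last step left them, time stands still between calls to the robot, and variables do not carry over. Pictures are saved under pics/ and viewed, at most 10 in all, crops included, and the job is handed in when it is done.

Besides the shell and the picture viewer there is one more tool, called after "Emit:" as a command line: name --argument value ..., lists and objects as JSON in quotes. apply_moves: Moves the arm, as the interface text tells. Its arguments: {"type":"object","properties":{"targets":{"type":"array"}},"required":["targets"]}

```bash
ls; mkdir -p pics
python3 - <<'E'
from bench import bot, grab_frame
import cv2, numpy as np, pickle
print(bot.read_state())
for n in ("scene","top"):
    f=grab_frame(n); cv2.imwrite(f"pics/{n}0.png",f["img"]); pickle.dump(f,open(f"{n}0.pkl","wb"))
    print(n,f["fx"],f["fy"],f["cx"],f["cy"],np.round(f["pose"],4).tolist())
E
```

```text
pics
{'time_s': 0.0, 'joint_pos': array([-1.24498076e+00,  3.20297272e-01,  1.56569139e+00, -2.82832690e-06,
        1.25739500e+00, -1.99923401e-02]), 'dq': array([-7.85205204e-04,  3.83648094e-04, -1.95925198e-04, -9.97691745e-05,
        1.54654801e-03, -2.36367620e-03]), 'joint_efforts': array([ 2.40217902e-03, -4.15514410e+01, -2.34165126e+01,  2.74851855e-04,
        8.36324209e-03, -9.04539888e-06]), 'ee_pos': array([ 0.19474987, -0.54050266,  0.23047437]), 'orientation': array([-8.84853618e-04,  9.85088844e-01,  1.72044087e-01, -1.37729680e-04]), 'force': array([ 0.95195667, -0.44814368,  0.08743993]), 'wrist_torque': array([-0.00046357,  0.0115516 ,  0.01156177]), 'gripper_force': 0.0, 'opening': 0.08566745197147003}
scene 450.845117780193 450.845117780193 323.02478293266256 239.30931706510958 [[0.1803, 0.6121, -0.77, 1.1142], [0.9834, -0.0957, 0.1542, -0.1693], [0.0206, -0.785, -0.6192, 0.5438], [0.0, 0.0, 0.0, 1.0]]
top 614.7540856615765 614.7540856615765 311.71408390417525 237.7602288031489 [[0.0093, -0.9904, 0.1381, 0.3655], [-0.9998, -0.0064, 0.0214, -0.0631], [-0.0203, -0.1382, -0.9902, 1.1667], [0.0, 0.0, 0.0, 1.0]]
```

View pics/scene0.png

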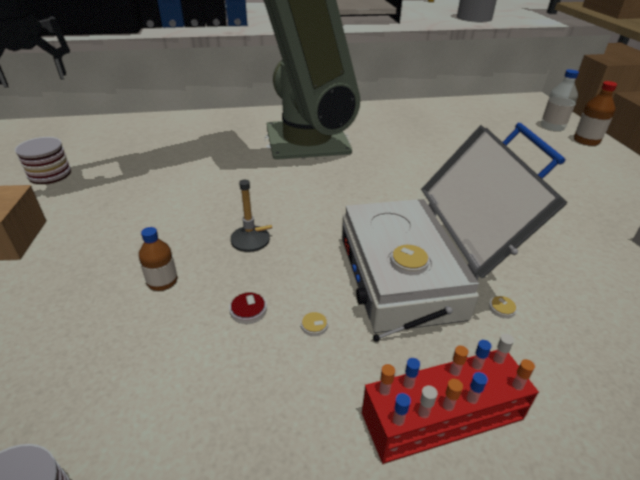

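View pics/top0.png

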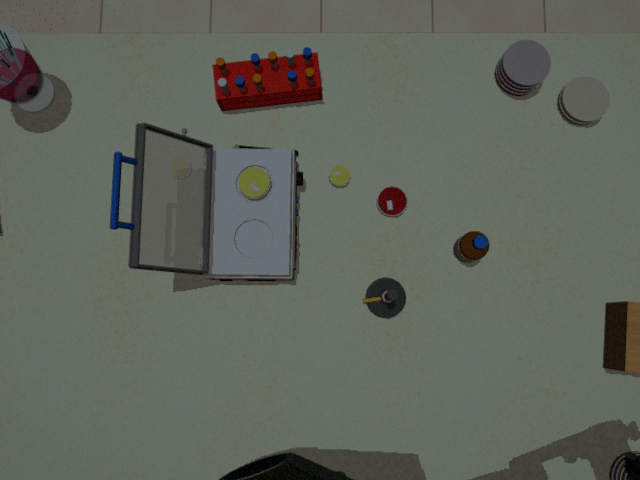

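The scene view shows the red plate at (248,306), the free pocket at (391,222), the handle bar at (538,142), the burner at (250,238) and the bottle at (157,262). In the top view these are at (392,201), (254,239), (118,190), (385,298) and (472,247).

Three things look like the yellow plate, in scene / top pixels: (410,258)/(254,182) in the pocket, (315,323)/(340,176) on the bench, and (503,306)/(181,169) on the bench behind the lid. The one in the pocket fits, because it is the largest and it sits in the pocket. I'll confirm that in an enlarged crop.

```bash
cat > h.py <<'E'
import numpy as np, pickle, cv2
def pt(f,u,v,z=None):
    """world point from pixel by depth, or on the plane z"""
    d=np.array([(u-f["cx"])/f["fx"],(v-f["cy"])/f["fy"],1.]);P=f["pose"]
    w=P[:3,:3]@d;o=P[:3,3]
    s=np.median(f["z_map"][int(v)-1:int(v)+2,int(u)-1:int(u)+2]) if z is None else (z-o[2])/w[2]
    return o+s*w
def tri(fa,a,fb,b):
    A=[];B=[]
    for f,(u,v) in((fa,a),(fb,b)):
        d=f["pose"][:3,:3]@np.array([(u-f["cx"])/f["fx"],(v-f["cy"])/f["fy"],1.]);d/=np.linalg.norm(d)
        M=np.eye(3)-np.outer(d,d);A.append(M);B.append(M@f["pose"][:3,3])
    return np.linalg.lstsq(np.vstack(A),np.hstack(B),rcond=None)[0]
E
python3 - <<'E'
from h import *
T=pickle.load(open("top0.pkl","rb"));S=pickle.load(open("scene0.pkl","rb"))
a=cv2.resize(T["img"][110:300,100:420],(800,475),interpolation=cv2.INTER_CUBIC);cv2.imwrite("pics/topcrop.png",a)
b=cv2.resize(S["img"][110:340,220:570],(800,526),interpolation=cv2.INTER_CUBIC);cv2.imwrite("pics/scenecrop.png",b)
for n,f,ps in(("top",T,dict(red=(392,201),yel=(254,182),free=(254,239),h=(118,190),burn=(385,298),bot=(480,241))),("scene",S,dict(red=(248,306),yel=(410,258),free=(391,222),h=(538,142),burn=(245,185),bot=(150,234)))):
    for k,p in ps.items(): print(n,k,pt(f,*p).round(4))
E
```

```text
top red [ 0.5978 -0.1905  0.0143]
top yel [0.6148 0.0641 0.0954]
top free [0.514  0.0635 0.081 ]
top h [0.5648 0.2536 0.2521]
top burn [ 0.4115 -0.1706  0.068 ]
top bot [ 0.5088 -0.3302  0.1119]
scene red [ 0.6068 -0.1862  0.0155]
scene yel [0.6241 0.0654 0.0966]
scene free [0.5103 0.072  0.0821]
scene h [0.5734 0.2574 0.2523]
scene burn [ 0.4267 -0.1728  0.1288]
scene bot [ 0.5204 -0.3251  0.1104]
```

View pics/topcrop.png

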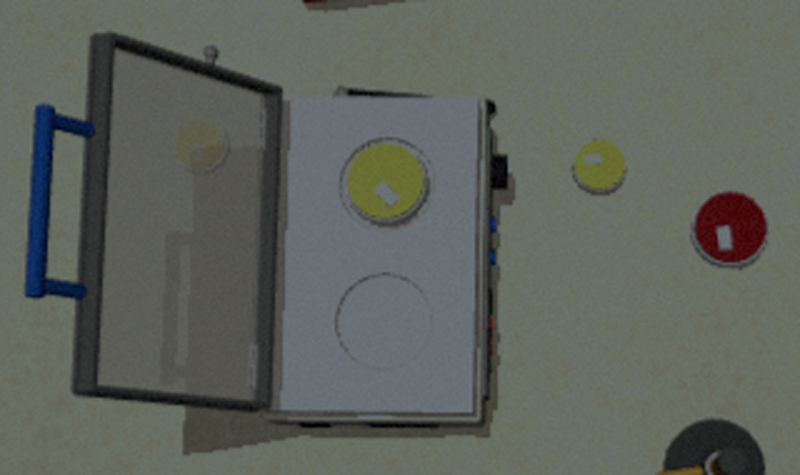

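View pics/scenecrop.png

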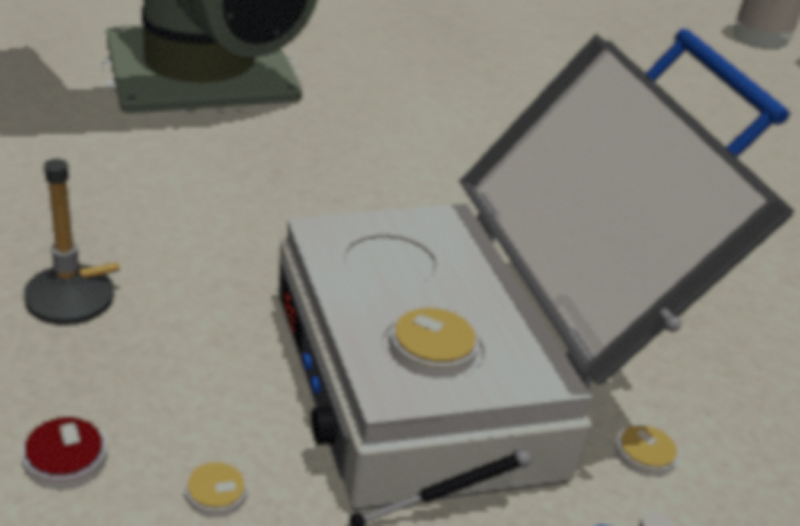

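The crops confirm it: the pocketed yellow plate (top crop (385,181), scene crop (436,337)) is clearly larger than the two on the bench. The free pocket is at top crop (384,321). Next I'll refine the centres in both views.

```bash
cat > m.py <<'E'
from h import *
def ell(f,lo,hi,u,v,fill=False):
    """ellipse fitted to hull of the coloured blob nearest (u,v)"""
    m=cv2.inRange(cv2.cvtColor(f["img"],cv2.COLOR_BGR2HSV),lo,hi); m=cv2.morphologyEx(m,cv2.MORPH_CLOSE,np.ones((7,7)))
    c=[k for k in cv2.findContours(m,0,1)[0] if len(k)>15 and cv2.contourArea(k)>80]
    k=min(c,key=lambda k:np.hypot(*(k.reshape(-1,2).mean(0)-(u,v))))
    return cv2.fitEllipse(cv2.convexHull(k)),k
RED=((170,120,30),(180,255,255));RED2=((0,120,30),(8,255,255));YEL=((15,90,60),(38,255,255));BLU=((100,120,40),(125,255,255))
E
python3 - <<'E'
from m import *
T=pickle.load(open("top0.pkl","rb"));S=pickle.load(open("scene0.pkl","rb"))
R={}
for n,f,r,y,h in(("T",T,(392,201),(254,182),(118,190)),("S",S,(248,306),(410,258),(538,142))):
    for k,c,p in(("red",RED,r),("red2",RED2,r),("yel",YEL,y)):
        try:e,_=ell(f,*c,*p)
        except Exception as x: print(k,x);continue
        R[n+k]=e[0];print(n,k,np.round(e[0],1),np.round(e[1],1),pt(f,*e[0],z=.015 if 'red' in k else .096).round(4))
    e,k=ell(f,*BLU,*h);print(n,"h",cv2.minAreaRect(k))
for k in("red","red2","yel"):
    if "T"+k in R and "S"+k in R: print(k,tri(T,R["T"+k],S,R["S"+k]).round(4))
# handle points picked in crops (posts' ends of the bar)
c=lambda u,v:(100+u/2.5,110+v/2.5); s=lambda u,v:(220+u*350/800,110+v*230/526)
for a,b in(((44,107),(776,115)),((36,293),(685,36))): print("bar end",tri(T,c(*a),S,s(*b)).round(4),pt(T,*c(*a)).round(4))
print("free T",pt(T,*c(384,321),z=.085).round(4),"S",pt(S,*s(391,260),z=.085).round(4))
# incubator top corners
for a,b,z in(((478,98),(585,398),.085),((476,412),(290,222),.085)): print("corner",tri(T,c(*a),S,s(*b)).round(4),pt(T,*c(*a),z=z).round(4),pt(S,*s(*b),z=z).round(4))
E
```

```text
T red [391.7 200.6] [27.  27.5] [ 0.5984 -0.1897  0.015 ]
T red2 [391.8 200.5] [26.4 27.6] [ 0.5987 -0.19    0.015 ]
T yel [253.7 182. ] [29.3 29.6] [0.6145 0.0646 0.096 ]
T h ((123.58793640136719, 190.5051727294922), (23.430086135864258, 76.33863067626953), 3.3664605617523193)
S red [247.4 305.1] [22.7 32.1] [ 0.6043 -0.1871  0.015 ]
S red2 [247.1 303.9] [22.6 31.5] [ 0.6016 -0.1875  0.015 ]
S yel [410. 256.] [22.3 34.8] [0.6188 0.0673 0.096 ]
S h ((533.1094360351562, 150.01695251464844), (58.9109001159668, 29.117586135864258), 42.51044845581055)
red [ 0.5994 -0.1888  0.0102]
red2 [ 0.5992 -0.1889  0.0127]
yel [0.6158 0.0667 0.0934]
bar end [0.6247 0.2592 0.2493] [0.6232 0.2571 0.2527]
bar end [0.5096 0.2608 0.2484] [0.5074 0.2564 0.2509]
free T [0.5145 0.0637 0.085 ] S [0.5189 0.0691 0.085 ]
corner [0.7007 0.0556 0.1236] [ 0.6783 -0.001   0.085 ] [0.6833 0.1487 0.085 ]
corner [0.4514 0.0018 0.081 ] [ 0.4501 -0.0028  0.085 ] [0.4576 0.0047 0.085 ]
```

Emit:
apply_moves --targets '[[[0,0,6.6,0,0,0,1],[0,0,6.6,0,0,0,1],[0,0,6.6,0,0,0,1],[0,0,0,2.5,-2.2,0,1],[0,0,0,2.5,-2.2,0,1],[0,0,0,2.5,-2.2,0,1],[0,0,0,2.5,-2.2,0,1],[0,0,0,2.5,-2.2,0,1],[0,0,0,2.5,-2.2,0,1],[0,0,0,2.5,-2.2,0,1],[0,0,0,2.5,-2.2,0,1],[0,0,0,2.5,-2.2,0,1],[0,0,0,2.5,-2.2,0,1],[0,0,0,2.5,-2.2,0,1],[0,0,0,2.5,-2.2,0,1],[0,0,0,2.5,-2.2,0,1],[0,0,0,2.5,-2.2,0,1],[0,0,0,2.5,-2.2,0,1],[0,0,0,2.5,-2.2,0,1],[0,0,0,0,0,0,1]]]'

```text
time_s: 2.1
ee_pos: [0.5972, -0.186, 0.2303]
orientation: [-0.001, 1.0, 0.002, 0.0]
force: [-0.4, -0.2, -1.0]
opening: 0.0855
gripper_force: 0.0
```

Emit:
apply_moves --targets '[[[0,0,0,0.1,0.1,2,1],[0,0,0,0.1,0.1,2,1],[0,0,0,0.1,0.1,2,1],[0,0,0,0,0,2,1],[0,0,0,0,0,2,1],[0,0,0,0,0,2,1],[0,0,0,0,0,2,1],[0,0,0,0,0,2,1],[0,0,0,0,0,2,1],[0,0,0,0,0,1,1],[0,0,0,0,0,0,1],[0,0,0,0,0,0,1]]]'

```text
time_s: 3.3
ee_pos: [0.598, -0.1923, 0.0418]
orientation: [0.0, 1.0, 0.0, 0.0]
force: [0.4, -0.2, 0.2]
opening: 0.0858
gripper_force: 0.0
```

Run:
```python
from bench import grab_frame
import cv2
f=grab_frame("scene");cv2.imwrite("pics/g1.png",cv2.resize(f["img"][200:350,150:350],(800,600),interpolation=cv2.INTER_CUBIC))
```

```text
(no output)
```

View pics/g1.png

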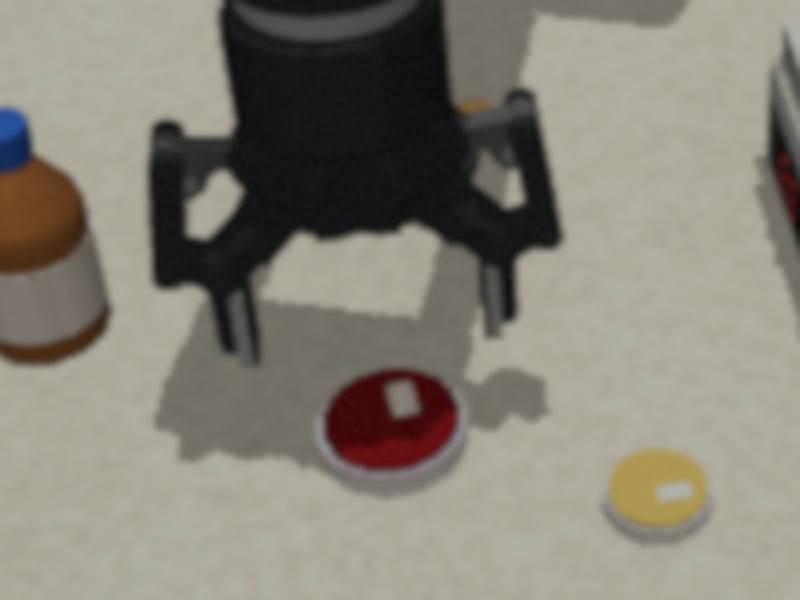

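The red plate (crop (392,420)) lies a little to the right of the finger midpoint. The left tip is at (248,362) and the right tip at (494,335). I'll use the tips to check the camera bias.

Run:
```python
from m import *
S=pickle.load(open("scene0.pkl","rb"))
a=[pt(S,150+u/4,200+v/4,z=.055) for u,v in((248,362),(494,335))]
print(a,(a[0]+a[1])/2)
```

```text
[array([ 0.6038023 , -0.23704962,  0.055     ]), array([ 0.60395573, -0.14361764,  0.055     ])] [ 0.60387902 -0.19033363  0.055     ]
```

Emit:
apply_moves --targets '[[[0,0,0,0.2,-0.3,1,1],[0,0,0,0,0,1,1],[0,0,0,0,0,1,1],[0,0,0,0,0,0.7,1],[0,0,0,0,0,0.5,1],[0,0,0,0,0,0,1],[0,0,0,0,0,0,1],[0,0,0,0,0,0,1]]]'

```text
time_s: 4.15
ee_pos: [0.6002, -0.189, -0.0003]
orientation: [0.0, 1.0, 0.0, 0.0]
force: [0.1, -0.4, 0.3]
opening: 0.0852
gripper_force: 0.0
```

Emit:
apply_moves --targets '[[[0,0,0,0,0,0,0.9],[0,0,0,0,0,0,0.8],[0,0,0,0,0,0,0.75],[0,0,0,0,0,0,0.7],[0,0,0,0,0,0,0.65],[0,0,0,0,0,0,0.6],[0,0,0,0,0,0,0.5],[0,0,0,0,0,0,0.5],[0,0,0,0,0,0,0.5],[0,0,0,0,0,0,0.5],[0,0,0,0,0,0,0.5]]]'

```text
time_s: 5.25
ee_pos: [0.6, -0.189, 0.0003]
orientation: [0.0, 1.0, 0.0, 0.0]
force: [-1.0, 0.5, 5.1]
opening: 0.0572
gripper_force: 62.8
```

Run:
```python
from bench import grab_frame
import cv2
f=grab_frame("scene");cv2.imwrite("pics/g2.png",cv2.resize(f["img"][230:335,180:320],(800,600),interpolation=cv2.INTER_CUBIC))
```

```text
(no output)
```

View pics/g2.png

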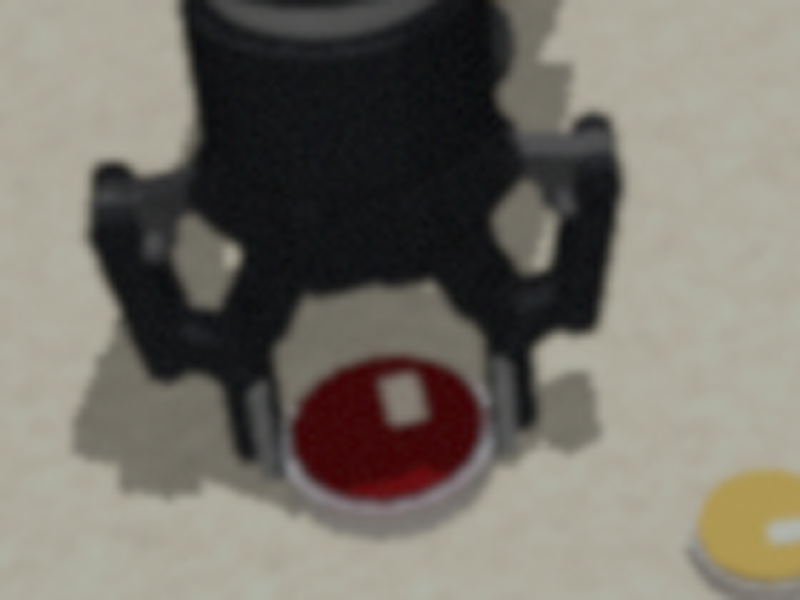

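Run:
```python
from m import *
from bench import grab_frame, bot
S=grab_frame("scene")
for u,v in((275,470),(510,458)):
  for z in(0,.006): print(z,pt(S,180+u*.175,230+v*.175,z=z).round(4))
for c in(RED,RED2):
  e,_=ell(S,*c,247,305);print(e,pt(S,*e[0],z=.015).round(4))
s=bot.read_state();print(s['ee_pos'],s['force'],s['wrist_torque'],s['opening'])
```

```text
0 [ 0.6005 -0.2188  0.    ]
0.006 [ 0.6062 -0.2183  0.006 ]
0 [ 0.6066 -0.1534  0.    ]
0.006 [ 0.6122 -0.1535  0.006 ]
((247.23046875, 304.9014587402344), (23.02172088623047, 31.90965461730957), 79.50502014160156) [ 0.6038 -0.1873  0.015 ]
((246.85809326171875, 304.3124084472656), (24.09905242919922, 29.220264434814453), 79.2673110961914) [ 0.6024 -0.1878  0.015 ]
[ 6.00034991e-01 -1.88958563e-01  2.97228713e-04] [-0.70256659  0.85820891  4.80918219] [0.13317649 0.21867484 0.02038143] 0.05721891109183499
```

Emit:
apply_moves --targets '[[[0,0,0,0,0,-0.3,0.5],[0,0,0,0,0,-0.5,0.5],[0,0,0,0,0,-1,0.5],[0,0,0,0,0,-1.2,0.5],[0,0,0,0,0,-1.5,0.5],[0,0,0,0,0,-1.5,0.5],[0,0,0,0,0,-1.5,0.5],[0,0,0,0,0,-1.5,0.5],[0,0,0,0,0,-1.5,0.5],[0,0,0,0,0,-1.5,0.5],[0,0,0,0,0,-1,0.5],[0,0,0,0,0,-1,0.5],[0,0,0,0,0,0,0.5]]]'

```text
time_s: 6.65
ee_pos: [0.6006, -0.1892, 0.1411]
orientation: [0.001, 1.0, 0.0, 0.002]
force: [0.3, -0.5, 0.2]
opening: 0.0569
gripper_force: 63.7
```

Run:
```python
from m import *
from bench import grab_frame, bot
s=bot.read_state();print(s['ee_pos'],s['force'],s['opening'],s['gripper_force'])
S=grab_frame("scene")
for c in(RED,RED2):
  e,_=ell(S,*c,247,215);print(e,pt(S,*e[0],z=.155).round(4),pt(S,*e[0]).round(4))
cv2.imwrite("pics/g3.png",cv2.resize(S["img"][100:310,180:460],(800,600),interpolation=cv2.INTER_CUBIC))
```

```text
[ 0.60062006 -0.18915845  0.14111972] [ 0.30846223 -0.48995648  0.16452258] 0.05689511677814839 63.744767904281616
((238.91024780273438, 235.10426330566406), (22.486738204956055, 37.085140228271484), 80.97896575927734) [ 0.6031 -0.1872  0.155 ] [ 0.6045 -0.1872  0.156 ]
((238.88600158691406, 234.12213134765625), (21.862606048583984, 35.3532829284668), 85.00658416748047) [ 0.6008 -0.1872  0.155 ] [ 0.6021 -0.1871  0.156 ]
```

View pics/g3.png

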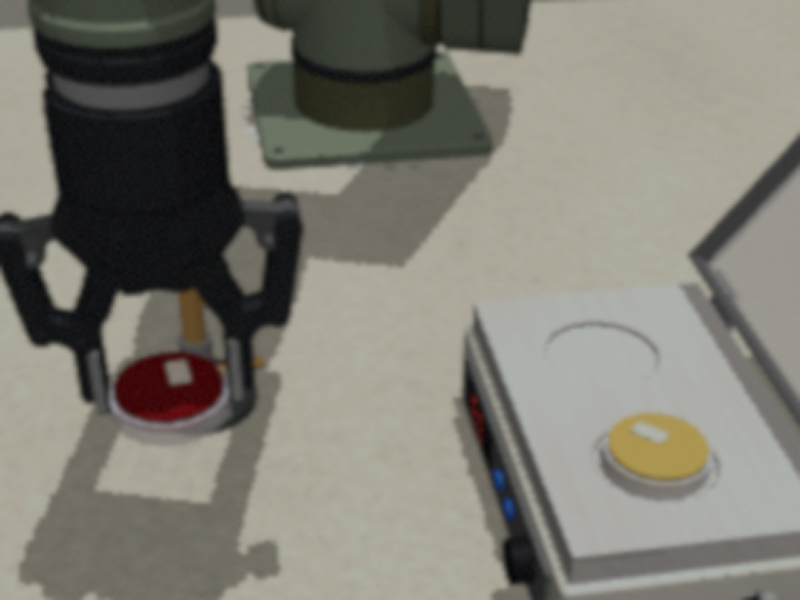

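The plate is held level, at crop (170,390). Next I carry it over the pocket at crop (605,345).

Emit:
apply_moves --targets '[[[0,0,0,-0.3,-0.7,0,0.5],[0,0,0,-0.5,-1.5,0,0.5],[0,0,0,-0.6,-2,0,0.5],[0,0,0,-0.7,-2,0,0.5],[0,0,0,-0.7,-2,0,0.5],[0,0,0,-0.7,-2,0,0.5],[0,0,0,-0.7,-2,0,0.5],[0,0,0,-0.7,-2,0,0.5],[0,0,0,-0.7,-2,0,0.5],[0,0,0,-0.7,-2,0,0.5],[0,0,0,-0.7,-2,0,0.5],[0,0,0,-0.7,-2,0,0.5],[0,0,0,-0.6,-2,0,0.5],[0,0,0,-0.2,-1,0,0.5],[0,0,0,0,-0.3,0,0.5],[0,0,0,0,0,0,0.5],[0,0,0,0,0,0,0.5],[0,0,0,0,0,1,0.5],[0,0,0,0,0,1,0.5],[0,0,0,0,0,0,0.5]]]'

```text
time_s: 8.7
ee_pos: [0.5134, 0.0655, 0.1172]
orientation: [0.0, 1.0, -0.0, -0.002]
force: [-1.0, -0.2, -0.1]
opening: 0.0571
gripper_force: 63.8
```

Run:
```python
from m import *
from bench import grab_frame, bot
s=bot.read_state();print(s['ee_pos'],s['force'],s['opening'],s['gripper_force'])
z=s['ee_pos'][2]+.015
S=grab_frame("scene")
for c in(RED,RED2):
  e,_=ell(S,*c,385,190);print(e,pt(S,*e[0],z=z).round(4))
e,_=ell(S,*YEL,410,256);print("yel",e,pt(S,*e[0],z=.096).round(4))
a=cv2.resize(S["img"][120:300,320:480],(533,600),interpolation=cv2.INTER_CUBIC)
cv2.imwrite("pics/g4.png",a)
# pocket rim in the first frame, enhanced
S0=pickle.load(open("scene0.pkl","rb"));T0=pickle.load(open("top0.pkl","rb"))
for n,f,(u,v) in(("S",S0,(391,225)),("T",T0,(254,239))):
  g=cv2.GaussianBlur(f["img"].mean(2).astype(np.float32),(0,0),1)
  P=f["pose"];best=[]
  for x in np.arange(.505,.529,.001):
    for y in np.arange(.054,.078,.001):
      t=np.arange(0,2*np.pi,.05)
      def samp(r):
        w=np.c_[x+r*np.cos(t),y+r*np.sin(t),0*t+.085]; c=(w-P[:3,3])@P[:3,:3]
        return cv2.remap(g,(c[:,0]/c[:,2]*f["fx"]+f["cx"]).astype(np.float32)[None],(c[:,1]/c[:,2]*f["fy"]+f["cy"]).astype(np.float32)[None],1)[0]
      best.append((np.abs(samp(.034)-(samp(.028)+samp(.040))/2).mean(),x,y))
  print(n,sorted(best)[-4:])
```

```text
[0.51340084 0.06547372 0.11719832] [-0.96914616 -0.24703331 -0.14760214] 0.057078742807772184 63.80380868911743
((393.0545654296875, 200.71849060058594), (16.082427978515625, 31.634828567504883), 94.43414306640625) [0.5184 0.0671 0.1322]
((393.0433044433594, 199.77110290527344), (15.40882682800293, 32.15530776977539), 94.67166137695312) [0.5156 0.0679 0.1322]
yel ((409.9867248535156, 255.93795776367188), (22.16392707824707, 34.620609283447266), 100.0103988647461) [0.6188 0.0673 0.096 ]
S [(np.float32(7.816163), np.float64(0.521), np.float64(0.067)), (np.float32(7.908936), np.float64(0.52), np.float64(0.068)), (np.float32(8.002176), np.float64(0.519), np.float64(0.067)), (np.float32(8.214875), np.float64(0.52), np.float64(0.067))]
T [(np.float32(6.8555684), np.float64(0.514), np.float64(0.065)), (np.float32(6.8677435), np.float64(0.514), np.float64(0.064)), (np.float32(7.157066), np.float64(0.515), np.float64(0.065)), (np.float32(7.2225394), np.float64(0.515), np.float64(0.064))]
```

Emit:
apply_moves --targets '[[[0,0,0,0.33,0,0,0.5],[0,0,0,0,0,0,0.5],[0,0,0,0,0,0.8,0.5],[0,0,0,0,0,0.8,0.5],[0,0,0,0,0,0.6,0.5],[0,0,0,0,0,0.5,0.5],[0,0,0,0,0,0.3,0.5],[0,0,0,0,0,0.2,0.5],[0,0,0,0,0,0,0.5],[0,0,0,0,0,0,0.5]]]'

```text
time_s: 9.75
ee_pos: [0.5182, 0.0661, 0.0874]
orientation: [0.0, 1.0, 0.0, 0.0]
force: [0.2, -0.2, 0.1]
opening: 0.0569
gripper_force: 63.8
```

Emit:
apply_moves --targets '[[[0,0,0,-0.1,0.05,0,0.5],[0,0,0,0,0,0.2,0.5],[0,0,0,0,0,0.2,0.5],[0,0,0,0,0,0.1,0.5],[0,0,0,0,0,0,0.5],[0,0,0,0,0,0,0.5]]]'

```text
time_s: 10.35
ee_pos: [0.5171, 0.0656, 0.0822]
orientation: [0.0, 1.0, 0.0, -0.0]
force: [0.1, -0.8, -1.2]
opening: 0.0572
gripper_force: 63.8
```

Emit:
apply_moves --targets '[[[0,0,0,0,0,0.05,0.5],[0,0,0,0,0,0.05,0.5],[0,0,0,0,0,0.05,0.5],[0,0,0,0,0,0,0.5],[0,0,0,0,0,0,0.5]]]'

```text
time_s: 10.85
ee_pos: [0.5171, 0.0656, 0.0813]
orientation: [0.0, 1.0, 0.0, 0.0]
force: [-1.6, -0.2, 5.3]
opening: 0.0568
gripper_force: 64.2
```

Run:
```python
from m import *
from bench import grab_frame, bot
s=bot.read_state();print(s['ee_pos'],s['force'],s['wrist_torque'])
S=grab_frame("scene")
for c in(RED,RED2):
  e,_=ell(S,*c,391,222);print(e,pt(S,*e[0],z=.096).round(4),pt(S,*e[0]).round(4))
cv2.imwrite("pics/g5.png",cv2.resize(S["img"][180:280,330:463],(798,600),interpolation=cv2.INTER_CUBIC))
```

```text
[0.51712533 0.06561202 0.08128299] [-1.58112865 -0.1570224   5.33695126] [-0.01391717  0.28027647 -0.00688759]
((391.61199951171875, 219.0618133544922), (16.983776092529297, 31.08667755126953), 94.7940902709961) [0.5204 0.0683 0.096 ] [0.5231 0.0672 0.098 ]
((390.97418212890625, 218.6681365966797), (16.66701316833496, 28.462867736816406), 95.66513061523438) [0.5192 0.0675 0.096 ] [0.52   0.0672 0.0966]
```

View pics/g5.png

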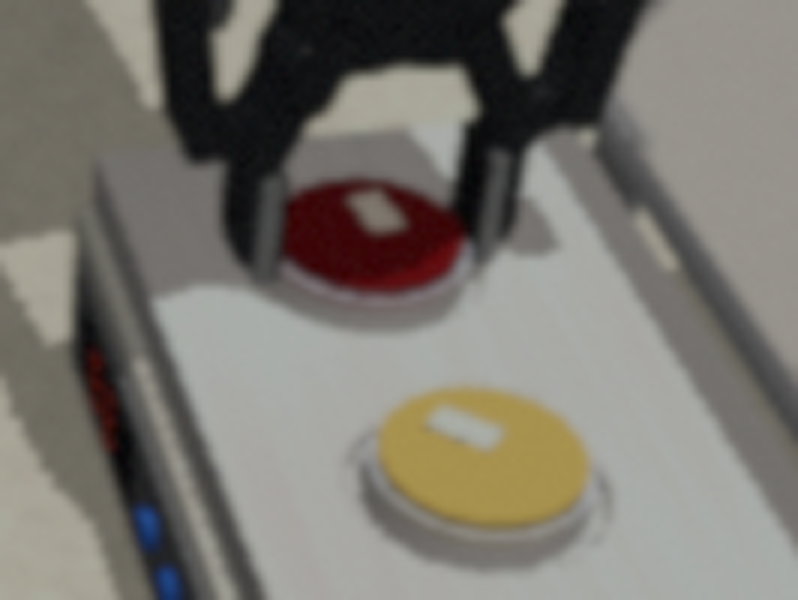

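The plate is down in the pocket at the expected height (z 0.0813, 5 N contact) and centred. Now I release it slowly.

Emit:
apply_moves --targets '[[[0,0,0,0,0,0,0.6],[0,0,0,0,0,0,0.66],[0,0,0,0,0,0,0.7],[0,0,0,0,0,0,0.75],[0,0,0,0,0,0,0.8],[0,0,0,0,0,0,0.85],[0,0,0,0,0,0,0.9],[0,0,0,0,0,0,0.9],[0,0,0,0,0,0,0.9],[0,0,0,0,0,-0.5,0.9],[0,0,0,0,0,-1,0.9],[0,0,0,0,0,-2,0.9],[0,0,0,0,0,-3,0.9],[0,0,0,0,0,-3,0.9],[0,0,0,0,0,-4,0.9],[0,0,0,0,0,-4,0.9],[0,0,0,0,0,-4,0.9],[0,0,0,0,0,-3,0.6],[0,0,0,0,0,0,0.5],[0,0,0,0,0,0,0.5]]]'

```text
time_s: 12.9
ee_pos: [0.5169, 0.0656, 0.3269]
orientation: [-0.0, 1.0, 0.0, 0.001]
force: [-0.1, 0.3, -0.3]
opening: 0.0427
gripper_force: 0.0
```

Run:
```python
from m import *
from bench import grab_frame, bot
s=bot.read_state();print(s['ee_pos'],s['force'],s['opening'],s['joint_pos'])
S=grab_frame("scene")
for c in(RED,RED2):
  e,_=ell(S,*c,391,222);print(e,pt(S,*e[0],z=.096).round(4),pt(S,*e[0]).round(4))
e,_=ell(S,*YEL,410,256);print("yel",pt(S,*e[0],z=.096).round(4),pt(S,*e[0]).round(4))
cv2.imwrite("pics/g6.png",S["img"][0:300,300:640])
```

```text
[0.51693248 0.06558067 0.32685417] [-0.10644592  0.30183185 -0.25779363] 0.042748183575343116 [ 1.04185200e-01  1.86354582e-01  1.50872923e+00 -1.08527319e-04
  1.44448916e+00  1.67476265e+00]
((390.9169006347656, 219.19410705566406), (17.346338272094727, 29.63625144958496), 96.56668090820312) [0.5206 0.067  0.096 ] [0.5215 0.0666 0.0966]
((391.3105163574219, 218.4875030517578), (16.470218658447266, 28.769264221191406), 97.54833221435547) [0.5187 0.0683 0.096 ] [0.5191 0.0681 0.0963]
yel [0.6188 0.0674 0.096 ] [0.6189 0.0673 0.096 ]
```

View pics/g6.png

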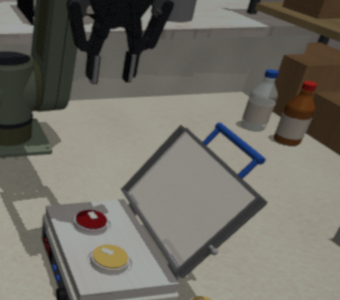

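The red plate sits in the pocket at (91,220), level with the yellow one at (110,257). The handle bar at (240,143) is free. Next I move above the bar.

Emit:
apply_moves --targets '[[[0,0,0,0.5,-1.9,0,0.5],[0,0,0,0.5,-1.9,0,0.5],[0,0,0,0.5,-1.9,0,0.5],[0,0,0,0.5,-1.9,0,0.5],[0,0,0,0.5,-1.9,0,0.5],[0,0,0,0.5,-1.9,0,0.5],[0,0,0,0.5,-1.9,0,0.5],[0,0,0,0.5,-1.9,0,0.5],[0,0,0,0.5,-1.9,0,0.5],[0,0,0,0.5,-1.9,0,0.5],[0,0,0,0,0,0.5,0.5],[0,0,0,0,-0.4,1,0.5],[0,0,0,0,0,1,0.5],[0,0,0,0,0,1,0.5],[0,0,0,0,0,0,0.5],[0,0,0,0,0,0,0.5]]]'

```text
time_s: 14.55
ee_pos: [0.5669, 0.2591, 0.2906]
orientation: [0.0, 1.0, -0.0, -0.0]
force: [0.3, -0.9, 0.4]
opening: 0.0428
gripper_force: 0.0
```

Run:
```python
from m import *
from bench import grab_frame, bot
s=bot.read_state();print(s['ee_pos'],s['force'],s['opening'],s['joint_pos'])
S=grab_frame("scene")
cv2.imwrite("pics/g7.png",cv2.resize(S["img"][60:210,440:600],(640,600),interpolation=cv2.INTER_CUBIC))
```

```text
[0.56692834 0.25909651 0.29059378] [ 0.25293839 -0.86374641  0.36257431] 0.04278786612120829 [ 4.10297747e-01  3.69980578e-01  1.34086173e+00 -1.44923584e-04
  1.43128300e+00  1.98158201e+00]
```

View pics/g7.png

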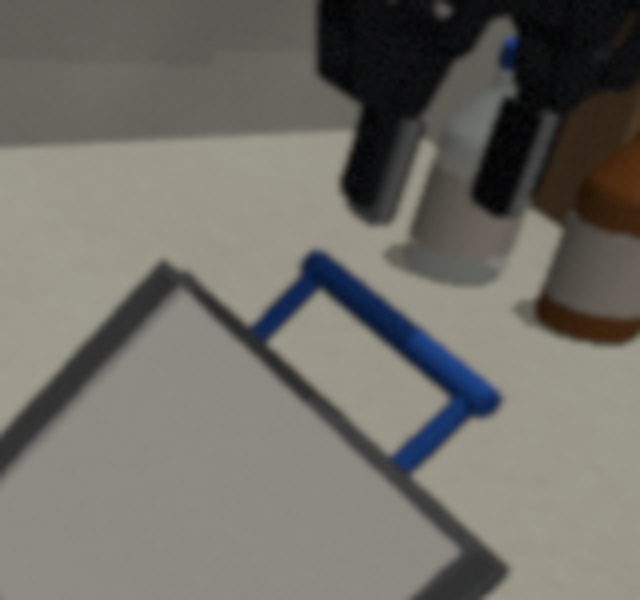

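The open fingers (tips at (375,218) and (500,212)) hang above the bar's middle at (405,328). I go down in slow steps.

Emit:
apply_moves --targets '[[[0,0,0,0,0,0.8,0.5],[0,0,0,0,0,0.8,0.5],[0,0,0,0,0,0.8,0.5],[0,0,0,0,0,0.8,0.5],[0,0,0,0,0,0.8,0.5],[0,0,0,0,0,0.8,0.5],[0,0,0,0,0,0.6,0.5],[0,0,0,0,0,0,0.5],[0,0,0,0,0,0,0.5]]]'

```text
time_s: 15.5
ee_pos: [0.5671, 0.2596, 0.2368]
orientation: [0.0, 1.0, 0.0, 0.0]
force: [-0.5, -0.5, 0.3]
opening: 0.0427
gripper_force: 0.0
```

Run:
```python
from m import *
from bench import grab_frame
S=grab_frame("scene"); P=S["pose"]
m=cv2.inRange(cv2.cvtColor(S["img"],cv2.COLOR_BGR2HSV),*BLU)
# signed y offset of visible blue points from the TCP, by depth
v,u=np.nonzero(m[100:200,490:580]);w=np.array([pt(S,a+490,b+100) for a,b in zip(u,v)])
w=w[(w[:,2]>.235)&(w[:,2]<.265)&(abs(w[:,0]-.57)<.07)]
for lo in np.arange(.50,.64,.02):
  k=w[(w[:,0]>=lo)&(w[:,0]<lo+.02)]
  if len(k): print(round(lo,2),len(k),np.median(k,0).round(4))
```

```text
0.5 34 [0.5178 0.2529 0.2445]
0.52 18 [0.5209 0.2524 0.2394]
0.54 11 [0.5587 0.2586 0.2548]
0.56 68 [0.5706 0.2574 0.2529]
0.58 79 [0.5907 0.2579 0.2539]
0.6 79 [0.6102 0.2569 0.2533]
0.62 112 [0.6243 0.2547 0.2475]
```

The bar (y about 0.258) lies between the fingers. I close on it gently.

Emit:
apply_moves --targets '[[[0,0,0,0,0,0,0.42],[0,0,0,0,0,0,0.36],[0,0,0,0,0,0,0.3],[0,0,0,0,0,0,0.25],[0,0,0,0,0,0,0.21],[0,0,0,0,0,0,0.18],[0,0,0,0,0,0,0.15],[0,0,0,0,0,0,0.12],[0,0,0,0,0,0,0.08],[0,0,0,0,0,0,0],[0,0,0,0,0,0,0],[0,0,0,0,0,0,0],[0,0,0,0,0,0,0]]]'

```text
time_s: 16.85
ee_pos: [0.567, 0.2597, 0.237]
orientation: [-0.0, 1.0, 0.0, 0.0]
force: [-0.2, 1.2, 1.9]
opening: 0.0098
gripper_force: 58.6
```

Emit:
apply_moves --targets '[[[0,0,0,0,0.27,-0.18,0],[0,0,0,0,0.27,-0.18,0],[0,0,0,0,0.53,-0.36,0],[0,0,0,0,0.56,-0.33,0],[0,0,0,0,0.56,-0.32,0],[0,0,0,0,0.58,-0.29,0],[0,0,0,0,0.58,-0.28,0],[0,0,0,0,0.6,-0.25,0],[0,0,0,0,0.6,-0.24,0],[0,0,0,0,0,0,0],[0,0,0,0,0,0,0]]]'

```text
time_s: 17.95
ee_pos: [0.567, 0.2136, 0.2628]
orientation: [-0.0, 1.0, -0.0, 0.001]
force: [-3.2, 4.2, 8.1]
opening: 0.01
gripper_force: 59.0
```

Emit:
apply_moves --targets '[[[0,0,0,0,0.3,-0.1,0],[0,0,0,0,0.31,-0.1,0],[0,0,0,0,0.61,-0.2,0],[0,0,0,0,0.63,-0.16,0],[0,0,0,0,0.63,-0.15,0],[0,0,0,0,0.63,-0.11,0],[0,0,0,0,0.64,-0.11,0],[0,0,0,0,0.64,-0.07,0],[0,0,0,0,0.64,-0.06,0],[0,0,0,0,0.64,-0.02,0],[0,0,0,0,0.32,-0.01,0],[0,0,0,0,0.32,0,0],[0,0,0,0,0,0,0],[0,0,0,0,0,0,0],[0,0,0,0,0,0,0],[0,0,0,0,0,0,0],[0,0,0,0,0,0,0],[0,0,0,0,0,0,0],[0,0,0,0,0,0,0]]]'

```text
time_s: 19.85
ee_pos: [0.5671, 0.1505, 0.2742]
orientation: [-0.0, 1.0, 0.0, 0.001]
force: [-2.8, 3.2, 9.8]
opening: 0.0095
gripper_force: 61.2
```

Run:
```python
from m import *
from bench import grab_frame, bot
s=bot.read_state();print(s['ee_pos'],s['force'],s['opening'],s['gripper_force'],s['wrist_torque'])
for n in("scene","top"):
  F=grab_frame(n);P=F["pose"]
  v,u=np.nonzero(cv2.inRange(cv2.cvtColor(F["img"],cv2.COLOR_BGR2HSV),*BLU))
  w=np.array([pt(F,a,b) for a,b in zip(u,v) if 0<a<638 and 0<b<478])
  w=w[(w[:,2]>.22)&(w[:,2]<.31)&(abs(w[:,0]-.57)<.09)&(w[:,1]>.08)]
  for a,b in((.50,.53),(.53,.56),(.575,.605),(.605,.635)):
    k=w[(w[:,0]>a)&(w[:,0]<b)&(w[:,2]>.276)]; 
    if len(k): print(n,a,len(k),np.median(k,0).round(4),k[:,2].max().round(4))
  for c,z in((RED,.096),(YEL,.096)):
    try:
      e,_=ell(F,*c,*((391,220) if c is RED else (410,256)) if n=="scene" else ((254,239) if c is RED else (254,182)));print(e[1],pt(F,*e[0],z=z).round(4))
    except Exception as x: print(x)
cv2.imwrite("pics/g8.png",grab_frame("scene")["img"])
```

```text
[0.56706179 0.15054012 0.27417858] [-2.75350293  3.21865264  9.77159901] 0.009516772445515943 61.23526632785797 [ 1.00676715  0.4209028  -0.01961779]
scene 0.5 56 [0.5204 0.1484 0.2873] 0.2917
scene 0.53 16 [0.5323 0.1474 0.287 ] 0.2912
scene 0.575 101 [0.5899 0.1485 0.2895] 0.293
scene 0.605 131 [0.6227 0.1485 0.2875] 0.2912
(16.821535110473633, 29.85781478881836) [0.5205 0.0666 0.096 ]
(22.227947235107422, 34.682159423828125) [0.6189 0.0673 0.096 ]
top 0.605 18 [0.6215 0.1451 0.287 ] 0.289
(29.029455184936523, 29.872148513793945) [0.5161 0.0639 0.096 ]
(29.357131958007812, 29.575462341308594) [0.6145 0.0645 0.096 ]
```

Emit:
apply_moves --targets '[[[0,0,0,0,0,0,0],[0,0,0,0,0,0,0],[0,0,0,0,0,0,0],[0,0,0,0,0,0,0],[0,0,0,0,0,0,0],[0,0,0,0,0,0,0],[0,0,0,0,0,0,0],[0,0,0,0,0,0,0]]]'

```text
time_s: 20.8
ee_pos: [0.5671, 0.1506, 0.2742]
orientation: [-0.0, 1.0, 0.0, 0.001]
force: [-2.6, 2.1, 10.2]
opening: 0.01
gripper_force: 61.2
```

```bash
python3 -c "
from bench import hand_in
print(hand_in())"
```

```text
the job is handed in; nothing more can be done
None
```

The job is handed in, with no verdict returned: by my measurements the red plate is flat in the free pocket and released, the yellow plate has not moved, and the gripper is holding the lid upright and still by its handle.

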